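# Unclip the cover of a purge-gas filter box

### The arm

A 6-joint arm with a two-finger parallel gripper is mounted at the origin on the work surface. World frame = base frame: x ahead of the robot, y to its left, z up, the work surface at z = 0. Lengths are in m, angles in rad, forces in N, time in s.
With the tool pointing down it reaches from about 0.35 to 0.925 m from the base axis. Payload 6.4 kg.
Tool frame: the origin (TCP) lies at the very end of the fingers, on their centre line; the grasp point (between the pads) lies r.grip_depth behind it (r.grip_depth is the distance from the TCP to the grasp point, in m); z points along the fingers, y is the direction in which the jaws open and shut (so a half turn about z gives the same grasp; the last joint's range is limited). The gripper opens to 85 mm and grips with 20 to 120 N. Pads are 22 mm wide; open, the fingers measure 114 mm over their backs; the gripper's body (76 mm by 85 mm) begins 54 mm behind the grasp point. The pads swing forward as they close: fully open they stand 13 mm farther back than shut.
Start: joints at [0.971, 0.245, 1.558, -0, 1.339, -0.174], TCP at [0.268, 0.592, 0.231] pointing down, gripper open.
Joint ranges: [-3.13, 3.13], [-1.02, 2.26], [0.13, 2.54], [-0.95, 4.09], [0.21, 2.88], [-2.74, 2.74]. Speed limits (rad/s): [2.57, 2.57, 3.14, 3.14, 3.14, 3.14].

### API

Orientations are given as a unit quaternion [w, x, y, z].
In Python, from station import r, cams gives the robot as it stands.
- The arm moves only by the shell command python3 -m crank 'ROWS' [FORCE]. ROWS is JSON, a list of rows, each a list of 7 numbers: the closure, from 0 (fully open) to 1 (shut), then the shift along the world's x, y, z in cm, then the turn, a rotation vector about the world's x, y, z in rad. In form: [[claw, tx, ty, tz, rx, ry, rz], ...]. A call has 1 to 12 rows; each row shifts and turns the commanded pose from where the row before left it; what a row does not reach is not made up. A row lasts 1/12 s, in which the tool goes at most 41.7 mm and 7.16 degrees, less where a joint would pass 70% of its speed; a pose out of reach is approached as far as the arm can. A call is refused whole if a number of a shift passes 4.17 or a number of a turn 0.125, either way. A call with a gripper value outside its range is refused whole. The fingers move at their own pace and stop on an object; FORCE is the grip in N (left out, the last holds). Time passes only in rows, so rows that do not move let the fingers close. It gives the time, the measured TCP pose, the force and the opening at its end, in the units of the state.
- r.read_state(): the state, without advancing time (a new reading comes with each control period).
- cams.snapshot(name): name is "scene" or "top" or "wrist"; returns a dict with "pixels" (384x512x3 uint8, red, green, blue), "z_map" (384x512 float32, m along the optical axis (not along the pixel's ray), 0 where there is no reading), "camera_matrix" (3x3 intrinsics, pixels), "k1" (the pictures are not rectified: a ray, as slopes to the right and down, at radius r is drawn at 1 + k1 r^2 times it, then the intrinsics apply), "camera_from_world" (4x4, takes a point from world to camera coordinates). Camera axes: x right, y down, z forward; pixel columns grow to the right and rows downward; lengths in m; the calibration is good to about 2 mm. A picture is of the moment at which its call begins.
- r.finish_job(): hands the job in, once; it reports no verdict.
The state is a dict: "t": time; "joint_pos": joint angles; "qvel": joint speeds; "tau": joint torques, N m; "tcp_pos": TCP position; "tool_rot": TCP orientation; "force": force on the tool from outside, world axes, zero at the start; "wrist_torque": the same for the moment, N m; "grip_width": finger opening in m.
Only numpy, scipy, OpenCV 4.12 (cv2) and the standard library are available. Lean on these libraries where they do the work, as an engineer would, in place of code of your own. Each camera call takes 0.05 s, during which the arm holds its last target.

### The job

Open the white purge-gas filter box so its filter can be reached: feel for the orange snap tab and press it inward, gently, just until the grey cover pops up by itself; do not pry the cover. Then lift the cover clear of the box, which its black fin is for, and lay it fin up, flat, in the middle of the black mat without dropping it. Do not force the tab, the box or the cover, and leave the bottle, jar and crucible in the steel tray alone.

Things in the scene. Friction and masses are not known exactly. Their poses are not given: they have to be found in the camera images.
- box: White filter box, 130 (x) x 110 (y) x 62 mm high, fixed to the bench; origin at the centre of its underside, z up, +x points out of the wall that carries the snap tab (that wall's outer face: x = 65 mm, 57 mm high). The cover lies in a recess in its top. Steel pipe stubs 18 mm long stick out of both y walls. It and the tab bear at most 20 N from the robot.
- tab (a point): Mark fixed to the box, 98 mm from its centre along its +x, 40 mm above the bench: the middle of the orange press pad's face at its farthest out. The pad is 36 mm wide (y), 26 high (27 to 53 mm above the bench), 8 thick. Its face really stands 86 to 98 mm from the box's centre; this is not measured: find it by touch or sight. It is pressed along the box's -x; nothing else stands there.
- hook (a point): Mark fixed to the box, 52 mm from its centre along +x, 61 mm above the bench: top of the orange hook, part of the tab, lying over the cover's +x edge. The tab is a spring: 2 N to start, 2 N more per mm pressed, 11 mm travel. After 2 to 4.5 mm, at 6 to 13 N, the hook lets the cover go; above 20 N plastic breaks.
- lip (a point): Mark fixed to the box, 55 mm from its centre along -x, 65 mm above the bench: edge of the lip that overlaps the cover's tongue by 2.5 mm (+-1). The popped-up cover comes off most easily if drawn some 12 mm along the box's +x while raised 7 mm, which frees the tongue, then lifted straight up. Forces between cover and box must stay below 25 N.
- cover: Loose grey cover, 112 x 96 x 5 mm, about 150 g, flat underneath; origin at the centre of its underside, axes as the box's while it is on (z up, +x to the tab edge). Clipped, its underside is 54 mm above the bench. The hook comes up through a window behind its +x edge.
- cover_fin (a point): Centre of the black grip fin on the cover, 18 mm above the cover's underside over its middle. Fin: 44 mm long (cover x), 14 mm wide (cover y), 26 mm high, standing 5 to 31 mm above the underside; grip it across its width from above.
- cover_edge (a point): Middle of the cover's top face at its +x (tab) edge, 54 mm from its centre along x; 59 mm above the bench when clipped. Once unhooked, spring pins push this edge up about 13 mm (the cover tilts 7 degrees about y, its tongue stays under the lip), and the hook springs back below it, so it stays up when the tab is let go.
- mat: Black rubber mat, 200 x 170 x 3 mm, fixed; origin at the centre of its underside, z up. Left or right of the box.
- tray: Steel tray, 150 x 130 x 22 mm, fixed, on the other side of the box; origin at the centre of its underside. Holds the three bystanders.
- bottle: Loose amber glass bottle, 38 mm across, 85 mm high, standing in the tray; origin at the centre of its underside.
- jar: Loose glass jar, 44 mm across, 50 mm high, in the tray; origin at the centre of its underside.
- crucible: Loose white ceramic crucible, 36 mm across, 30 mm high, in the tray; origin at the centre of its underside.
Not all that is in view belongs to the job. What is shaped like the cover but brown or pink is not meant.

How it is judged:
By the outcome, as a careful person would: the job done as asked, in the order asked, and still so for the second after the job is handed in, with the robot touching nothing.
It also fails if it takes over 51 s, if anything falls off the work surface, if the arm or the gripper's body presses on something with over 40 N, if the wrist force passes 120 N, or if a joint passes its speed limit or range.

## Working session

There is one attempt and no reset: what is moved stays moved. The work goes in short steps, Python scripts to look and compute and a shell command to move; the robot and the scene stay as the last step left them, time stands still between calls to the robot, and variables do not carry over. Pictures are saved under pics/ and viewed, and the job is handed in when it is done.

```bash
ls; mkdir -p pics; cat > h.py <<'E'
from station import r, cams
import numpy as np, cv2
def snap(n):
    s=cams.snapshot(n); return s
def save(s,f): cv2.imwrite('pics/'+f, cv2.cvtColor(s['pixels'],cv2.COLOR_RGB2BGR))
def ray(s,u,v):
    K=s['camera_matrix'];k=s['k1']
    pts=cv2.undistortPoints(np.array([[[u,v]]],float),K,np.array([k,0,0,0,0],float))[0,0]
    T=np.linalg.inv(s['camera_from_world'])
    d=T[:3,:3]@np.array([pts[0],pts[1],1.]); return T[:3,3],d
def onz(s,u,v,z):
    o,d=ray(s,u,v); t=(z-o[2])/d[2]; return o+t*d
def depthpt(s,u,v):
    o,d=ray(s,u,v); return o+d*s['z_map'][int(round(v)),int(round(u))]
def proj(s,p):
    T=s['camera_from_world']; c=T[:3,:3]@np.array(p)+T[:3,3]
    x=cv2.projectPoints(c.reshape(1,1,3),np.zeros(3),np.zeros(3),s['camera_matrix'],np.array([s['k1'],0,0,0,0],float))[0]
    return x.ravel()
E
python3 - <<'E'
from h import *
for n in ['scene','top','wrist']:
    s=snap(n); save(s,n+'0.png'); print(n,s['k1'],np.linalg.inv(s['camera_from_world'])[:3,3])
print(r.read_state(), r.grip_depth)
E
```

```text
pics
scene -0.09973000444344887 [ 0.94956778 -0.27070081  0.83712934]
top 0.02408140312421805 [ 0.31751989 -0.00288187  1.22670959]
wrist -0.05905518812871571 [0.19443723 0.62736222 0.37298455]
{'t': 0.15, 'joint_pos': array([ 9.70902528e-01,  2.45660207e-01,  1.55872253e+00, -1.09238306e-05,
        1.33873663e+00, -1.74116034e-01]), 'qvel': array([-0.00147657, -0.00267398, -0.00190096, -0.00081   ,  0.001216  ,
       -0.00071835]), 'tau': array([ 4.52677396e-04, -4.29989684e+01, -3.26549399e+01, -1.73263434e-04,
        3.58552585e-03,  2.89059631e-05]), 'tcp_pos': array([0.26822848, 0.59160224, 0.23043545]), 'tool_rot': array([-2.83181784e-04,  2.11283149e-01,  9.77424600e-01, -7.08907013e-04]), 'force': array([0.84374341, 0.3000963 , 0.0082479 ]), 'wrist_torque': array([ 0.04117692, -0.00103558, -0.03169369]), 'grip_width': 0.08540131315578893} 0.0187
```

View pics/scene0.png

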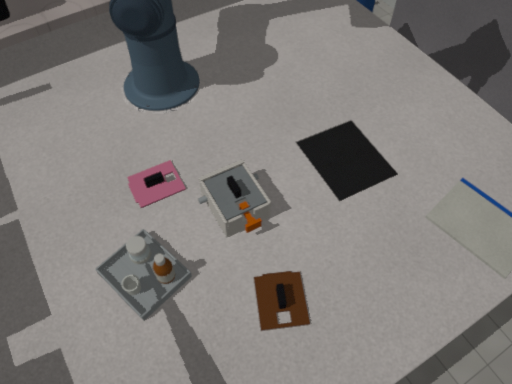

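View pics/top0.png

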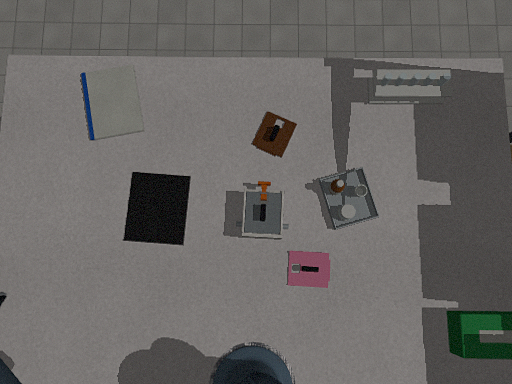

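View pics/wrist0.png

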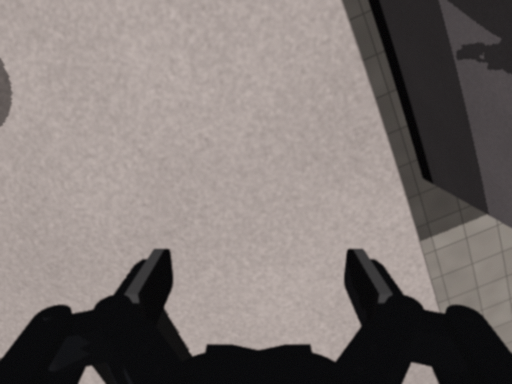

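In the top picture, three things are shaped like the cover: a grey one on the white box at (263,213), a brown one at (274,133) and a pink one at (309,269). The grey one is meant, since it lies in the white box and has the orange tab at (264,185). The mat is at (157,208) and the tray at (348,198). I'll confirm the cover in an enlarged crop and measure.

```bash
python3 - <<'E'
from h import *
s=snap('top'); im=cv2.cvtColor(s['pixels'],cv2.COLOR_RGB2BGR)
cv2.imwrite('pics/topcrop.png',cv2.resize(im[165:250,215:305],None,fx=6.5,fy=6.5,interpolation=cv2.INTER_CUBIC))
s2=snap('scene'); i2=cv2.cvtColor(s2['pixels'],cv2.COLOR_RGB2BGR)
cv2.imwrite('pics/scenecrop.png',cv2.resize(i2[155:245,190:285],None,fx=6,fy=6,interpolation=cv2.INTER_CUBIC))
# mat
g=im.max(2); m=(g<45).astype(np.uint8); m[:, :110]=0; m[:,205:]=0; m[:160]=0;m[260:]=0
c=max(cv2.findContours(m,0,2)[0],key=cv2.contourArea); rc=cv2.minAreaRect(c); print('mat',rc)
P=[onz(s,*p,0.003) for p in cv2.boxPoints(rc)]; print(np.round(P,4), np.mean(P,0)); print([np.linalg.norm(P[i]-P[i-1]) for i in range(4)])
hsv=cv2.cvtColor(im,cv2.COLOR_BGR2HSV)
o=((hsv[...,0]<18)&(hsv[...,1]>170)&(hsv[...,2]>120)).astype(np.uint8); o[:,:245]=0;o[:,285:]=0;o[:170]=0;o[215:]=0
ys,xs=np.nonzero(o); print('orange',xs.min(),xs.max(),ys.min(),ys.max())
for y in range(ys.min(),ys.max()+1): q=xs[ys==y]; print(y,q.min() if len(q) else '',q.max() if len(q) else '', [round(v,4) for v in onz(s,q.mean(),y,0.053)] if len(q) else '')
E
```

```text
mat ((156.66896057128906, 207.972412109375), (60.291019439697266, 69.0938491821289), 4.763641834259033)
[[0.3887 0.3657 0.003 ]
 [0.5879 0.3607 0.003 ]
 [0.5744 0.1861 0.003 ]
 [0.3757 0.1958 0.003 ]] [0.48168084 0.27706404 0.003     ]
[np.float64(0.17044167215237224), np.float64(0.19920953210779166), np.float64(0.1751725543859059), np.float64(0.1989485834854651)]
orange 258 270 181 198
181 259 259 [np.float64(0.5513), np.float64(-0.015), np.float64(0.053)]
182 259 270 [np.float64(0.5486), np.float64(-0.0303), np.float64(0.053)]
183 258 268 [np.float64(0.5457), np.float64(-0.0234), np.float64(0.053)]
184   
185 262 266 [np.float64(0.5401), np.float64(-0.029), np.float64(0.053)]
186 262 266 [np.float64(0.5372), np.float64(-0.029), np.float64(0.053)]
187 262 264 [np.float64(0.5344), np.float64(-0.0262), np.float64(0.053)]
188 264 265 [np.float64(0.5316), np.float64(-0.0304), np.float64(0.053)]
189 262 265 [np.float64(0.5288), np.float64(-0.0276), np.float64(0.053)]
190 262 265 [np.float64(0.526), np.float64(-0.0272), np.float64(0.053)]
191 262 265 [np.float64(0.5231), np.float64(-0.0276), np.float64(0.053)]
192   
193   
194 262 266 [np.float64(0.5147), np.float64(-0.0281), np.float64(0.053)]
195 261 266 [np.float64(0.5119), np.float64(-0.0277), np.float64(0.053)]
196 261 265 [np.float64(0.5091), np.float64(-0.027), np.float64(0.053)]
197 261 265 [np.float64(0.5063), np.float64(-0.0263), np.float64(0.053)]
198 261 265 [np.float64(0.5035), np.float64(-0.0263), np.float64(0.053)]
```

View pics/topcrop.png

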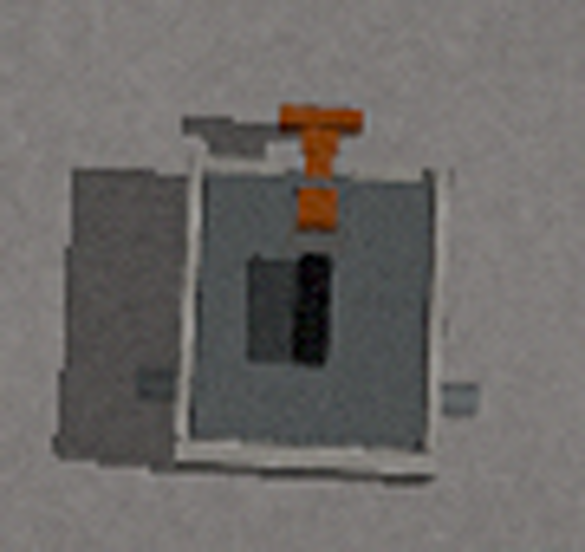

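View pics/scenecrop.png

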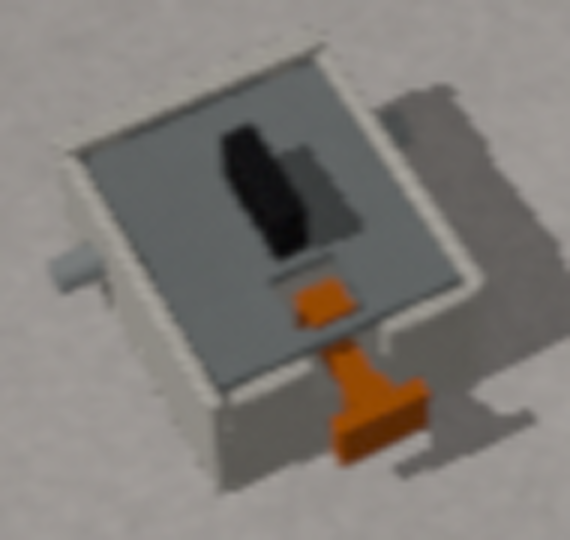

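The crops confirm the target: a grey cover in the white box, a black fin and an orange hook and tab (top crop: pad (321,119), hook (317,208), fin (312,310)). Next I'll measure the box's pose.

```bash
cat > box.py <<'E'
from h import *
s=snap('top'); im=cv2.cvtColor(s['pixels'],cv2.COLOR_RGB2BGR).astype(int)
roi=np.zeros(im.shape[:2],bool); roi[185:240,235:290]=1
# cover: bluish gray : B>R
d=im[...,0]-im[...,2]
m=(roi&(d>4)&(im.max(2)>60)).astype(np.uint8)
m=cv2.morphologyEx(m,cv2.MORPH_OPEN,np.ones((5,5)))
cs=cv2.findContours(m,0,2)[0]; c=max(cs,key=cv2.contourArea); rc=cv2.minAreaRect(c); print('cover px',rc)
# pixel extents are centers: 
P=np.array([onz(s,*p,0.059) for p in cv2.boxPoints(rc)]); print(P.round(4),P.mean(0)); print([np.linalg.norm(P[i]-P[i-1]).round(4) for i in range(4)])
# fin
f=(roi&(im.max(2)<25)).astype(np.uint8); c=max(cv2.findContours(f,0,2)[0],key=cv2.contourArea); rc=cv2.minAreaRect(c);print('fin',rc)
P=np.array([onz(s,*p,0.085) for p in cv2.boxPoints(rc)]); print(P.round(4),P.mean(0)); print([np.linalg.norm(P[i]-P[i-1]).round(4) for i in range(4)])
# white box from depth z>0.05
H,W=f.shape
uu,vv=np.meshgrid(np.arange(230,295),np.arange(172,245))
pts=np.array([depthpt(s,u,v) for u,v in zip(uu.ravel(),vv.ravel())])
k=(pts[:,2]>0.045)&(pts[:,2]<0.1)
xy=pts[k][:,:2]; print('n',k.sum(), xy.min(0),xy.max(0))
kb=k.reshape(uu.shape)
box=np.zeros((H,W),np.uint8); box[172:245,230:295]=kb
box=cv2.morphologyEx(box,cv2.MORPH_OPEN,np.ones((9,9)))
ys,xs=np.nonzero(box); q=np.array([depthpt(s,u,v)[:2] for u,v in zip(xs,ys)])
rc=cv2.minAreaRect((q*1000).astype(np.float32)); print('box xy mm',rc)
E
python3 box.py
```

```text
Traceback (most recent call last):
  File "box.py", line 8, in <module>
    cs=cv2.findContours(m,0,2)[0]; c=max(cs,key=cv2.contourArea); rc=cv2.minAreaRect(c); print('cover px',rc)
                                     ~~~^^^^^^^^^^^^^^^^^^^^^^^^
ValueError: max() iterable argument is empty
```

```bash
sed -i "s/.astype(int)$/; im=cv2.bilateralFilter(im,7,40,3).astype(int)/; s/d>4/d>2/; s/np.ones((5,5))/np.ones((3,3))/" box.py; sed -i '6i print(im[225,250:275:4], im[235,263],im[202,263])' box.py; sed -i 's/im.max(2)<25/im.max(2)<35/' box.py; python3 box.py
```

```text
[[82 81 78]
 [82 81 77]
 [81 80 77]
 [82 81 78]
 [81 80 77]
 [80 80 76]
 [80 80 76]] [125 130 133] [75 79 80]
cover px ((262.5305480957031, 212.35861206054688), (34.77012634277344, 40.2401237487793), 2.726310968399048)
[[ 0.4099  0.0244  0.059 ]
 [ 0.5205  0.0204  0.059 ]
 [ 0.5166 -0.0753  0.059 ]
 [ 0.4061 -0.0698  0.059 ]] [ 0.46326892 -0.0250836   0.059     ]
[np.float64(0.0942), np.float64(0.1107), np.float64(0.0958), np.float64(0.1107)]
fin ((262.5, 212.0), (16.0, 5.0), 90.0)
[[ 0.4821 -0.0177  0.085 ]
 [ 0.4822 -0.0311  0.085 ]
 [ 0.4391 -0.0312  0.085 ]
 [ 0.4391 -0.0179  0.085 ]] [ 0.46062047 -0.02450215  0.085     ]
[np.float64(0.043), np.float64(0.0134), np.float64(0.043), np.float64(0.0133)]
n 1906 [ 0.3934693  -0.08122613] [0.55185484 0.03070082]
box xy mm ((460.6795654296875, -25.274784088134766), (109.9198226928711, 129.79881286621094), 87.37767791748047)
```

```bash
python3 -m crank '[[1,1.84,-3.46,0,0,0,0.0212],[1,1.84,-3.46,0,0,0,0.0212],[1,1.84,-3.46,0,0,0,0.0212],[1,1.84,-3.46,0,0,0,0.0212],[1,1.84,-3.46,0,0,0,0.0212],[1,1.84,-3.46,0,0,0,0.0212],[1,1.84,-3.46,0,0,0,0.0212],[1,1.84,-3.46,0,0,0,0.0212],[1,1.84,-3.46,0,0,0,0.0212]]' 20
```

```text
t: 1.1
tcp_pos: [0.4346, 0.2789, 0.2315]
tool_rot: [0.0, 0.117, 0.993, 0.0]
force: [0.5, 0.4, 1.1]
grip_width: -0.0002
```

```bash
python3 -m crank '[[1,1.84,-3.46,0,0,0,0.0212],[1,1.84,-3.46,0,0,0,0.0212],[1,1.84,-3.46,0,0,0,0.0212],[1,1.84,-3.46,0,0,0,0.0212],[1,1.84,-3.46,0,0,0,0.0212],[1,1.84,-3.46,0,0,0,0.0212],[1,1.84,-3.46,0,0,0,0.0212],[1,1.84,-3.46,0,0,0,0.0212],[1,1.84,-3.46,0,0,0,0.0212],[1,0,0,0,0,0,0],[1,0,0,0,0,0,0]]'; python3 - <<'E'
from h import *
s=snap('wrist'); save(s,'w1.png'); st=r.read_state(); print(st)
q=st['tool_rot']
from scipy.spatial.transform import Rotation as R
print(R.from_quat(np.roll(q,-1)).as_matrix().round(4))
E
```

```text
t: 2.02
tcp_pos: [0.6001, -0.0327, 0.231]
tool_rot: [-0.0, 0.024, 1.0, 0.0]
force: [-0.8, 0.4, 0.2]
grip_width: -0.0001
{'t': 2.0667, 'joint_pos': array([-2.40879761e-01,  1.31540362e-01,  1.68850814e+00,  3.46649120e-04,
        1.32227856e+00, -1.76618761e+00]), 'qvel': array([ 0.03319718, -0.02000912,  0.02016084,  0.00084916, -0.00136713,
       -0.00054141]), 'tau': array([-1.32849678e+00, -3.75224268e+01, -3.30048573e+01, -5.32235974e-02,
       -4.13496885e-02, -1.19509682e-02]), 'tcp_pos': array([ 0.59962158, -0.03126112,  0.23100802]), 'tool_rot': array([-3.22150083e-04,  2.27849594e-02,  9.99740308e-01,  2.43470030e-04]), 'force': array([-0.17201419,  0.95605856,  0.07092661]), 'wrist_torque': array([0.00871902, 0.01932112, 0.01803182]), 'grip_width': -7.000801025762542e-06}
[[-9.99e-01  4.56e-02 -6.00e-04]
 [ 4.56e-02  9.99e-01  5.00e-04]
 [ 7.00e-04  5.00e-04 -1.00e+00]]
```

View pics/w1.png

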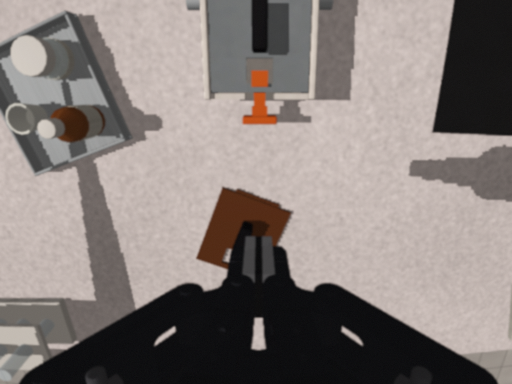

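The wrist picture shows the pad's outer edge at about (260,124), the hook at (260,78), the box edge at row 97 and the fin at (260,25). The brown decoy's nearest corner is at about (225,188).

```bash
python3 - <<'E'
from h import *
s=snap('wrist'); im=cv2.cvtColor(s['pixels'],cv2.COLOR_RGB2BGR); cv2.imwrite('pics/w1c.png',cv2.resize(im[0:140,180:340],None,fx=4.5,fy=4.5,interpolation=cv2.INTER_CUBIC))
hsv=cv2.cvtColor(im,cv2.COLOR_BGR2HSV)
o=((hsv[...,0]<14)&(hsv[...,1]>170)&(hsv[...,2]>90)).astype(np.uint8); o[:,:235]=0;o[:,290:]=0;o[140:]=0
n,l,st,ce=cv2.connectedComponentsWithStats(o)
for i in range(1,n):
    if st[i,4]>20: print(st[i],ce[i])
for i in range(1,n):
    if st[i,4]>20:
        c=cv2.minAreaRect(np.argwhere(l==i)[:,::-1].astype(np.float32)); print(c)
ys,xs=np.nonzero(o)
for y in range(110,128): q=xs[ys==y]; print(y,(q.min(),q.max(), onz(s,q.min(),y,.053).round(4)[:2],onz(s,q.max(),y,.053).round(4)[:2],onz(s,q.mean(),y,.027).round(4)[0]) if len(q) else '')
# fin
f=(im.max(2)<30).astype(np.uint8); f[60:]=0; f[:,:240]=0; f[:,300:]=0
ys,xs=np.nonzero(f)
for y in range(0,54,6): q=xs[ys==y]; print(y,q.min(),q.max(),onz(s,(q.min()+q.max())/2,y,.085).round(4)) if len(q) else ''
print('brown near',onz(s,225,188,.02), onz(s,291,211,.02))
print('hookc',onz(s,260,78,.061)); 
print('box bottom edge corners',onz(s,207,97,.057),onz(s,315,97,.057))
E
```

```text
[250  72  17  15 227] [258.  79.]
[242  93  33  31 495] [258.01212121 112.26262626]
((258.0, 79.0), (16.0, 14.0), -0.0)
((258.0, 108.0), (30.0, 32.0), 90.0)
110 (np.int64(252), np.int64(264), array([ 0.5377, -0.0325]), array([ 0.5382, -0.0201]), np.float64(0.5395))
111 (np.int64(252), np.int64(264), array([ 0.5387, -0.0325]), array([ 0.5392, -0.0202]), np.float64(0.5406))
112 (np.int64(252), np.int64(264), array([ 0.5397, -0.0326]), array([ 0.5402, -0.0202]), np.float64(0.5417))
113 (np.int64(252), np.int64(264), array([ 0.5407, -0.0326]), array([ 0.5412, -0.0203]), np.float64(0.5428))
114 (np.int64(252), np.int64(264), array([ 0.5417, -0.0327]), array([ 0.5422, -0.0203]), np.float64(0.5439))
115 (np.int64(251), np.int64(265), array([ 0.5426, -0.0337]), array([ 0.5433, -0.0193]), np.float64(0.5449))
116 (np.int64(250), np.int64(267), array([ 0.5436, -0.0348]), array([ 0.5444, -0.0173]), np.float64(0.5461))
117 (np.int64(243), np.int64(273), array([ 0.5443, -0.0421]), array([ 0.5457, -0.0111]), np.float64(0.5471))
118 (np.int64(243), np.int64(274), array([ 0.5453, -0.0422]), array([ 0
[... 455 characters left out ...]
p.float64(0.5526))
123 (np.int64(243), np.int64(273), array([ 0.5504, -0.0425]), array([ 0.5518, -0.0113]), np.float64(0.5537))
124 
125 
126 
127 
0 251 264 [ 0.4447 -0.0225  0.085 ]
6 252 265 [ 0.4494 -0.0219  0.085 ]
12 252 265 [ 0.454  -0.0221  0.085 ]
18 252 265 [ 0.4588 -0.0223  0.085 ]
24 252 265 [ 0.4635 -0.0225  0.085 ]
30 252 265 [ 0.4683 -0.0227  0.085 ]
36 252 265 [ 0.4731 -0.023   0.085 ]
42 252 265 [ 0.478  -0.0232  0.085 ]
48 252 265 [ 0.4828 -0.0234  0.085 ]
brown near [ 0.63081151 -0.0709487   0.02      ] [0.66488639 0.0095047  0.02      ]
hookc [ 0.50712565 -0.02296343  0.061     ]
box bottom edge corners [ 0.52252459 -0.07683842  0.057     ] [0.5273782 0.0314773 0.057    ]
```

View pics/w1c.png

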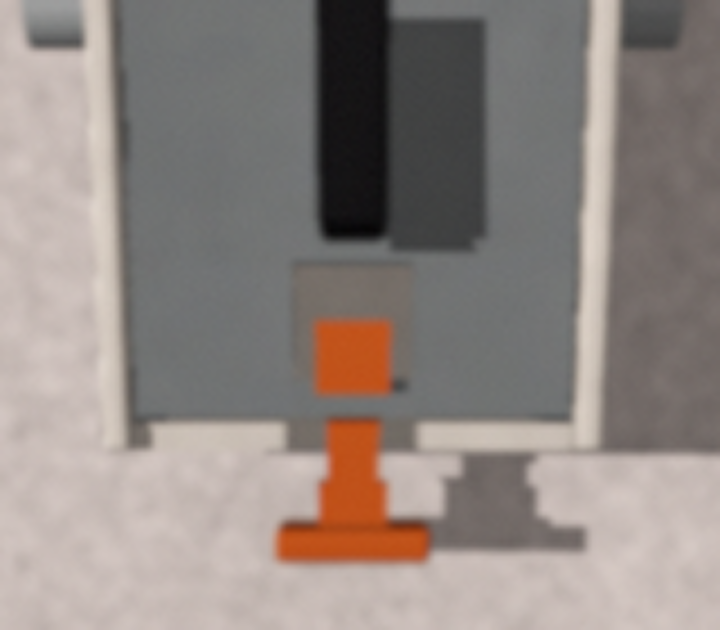

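```bash
python3 -m crank '[[1,0,0.2,-3.5,0,0,0],[1,0,0,-3.8,0,0,0],[1,0,0,-3.8,0,0,0],[1,0,0,-3.8,0,0,0],[1,-0.3,0,-3.0,0,0,0],[1,-0.6,0,-1.5,0,0,0],[1,-0.6,0,-0.7,0,0,0],[1,0,0,0,0,0,0],[1,0,0,0,0,0,0],[1,0,0,0,0,0,0]]'; python3 - <<'E'
from h import *
for n in ['scene','wrist']:
    s=snap(n); im=cv2.cvtColor(s['pixels'],cv2.COLOR_RGB2BGR)
    if n=='scene': im=cv2.resize(im[120:280,150:330],None,fx=3.7,fy=3.7,interpolation=cv2.INTER_CUBIC)
    cv2.imwrite('pics/pre_%s.png'%n,im)
print(r.read_state()['tcp_pos'],r.read_state()['force'])
E
```

```text
t: 2.95
tcp_pos: [0.5863, -0.0288, 0.0325]
tool_rot: [0.002, 0.022, 1.0, -0.0]
force: [-0.3, -0.6, -0.3]
grip_width: 0.0001
[ 0.58637217 -0.02899976  0.03239102] [0.56462485 0.0696381  0.35771278]
```

View pics/pre_scene.png

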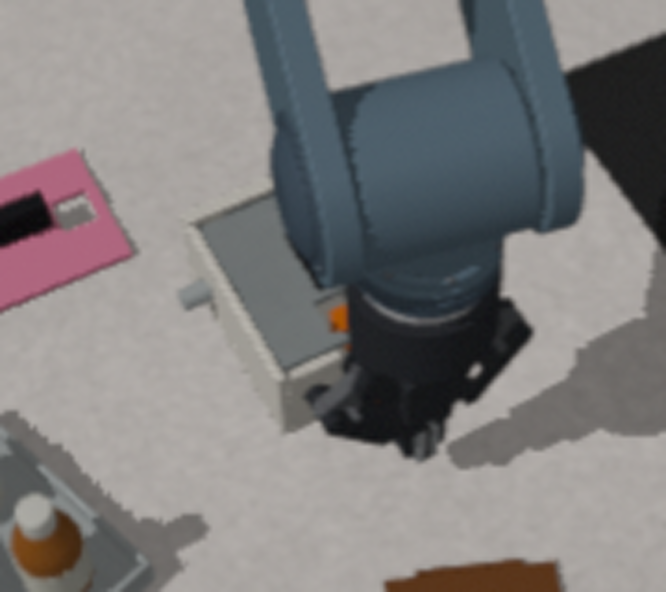

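View pics/pre_wrist.png

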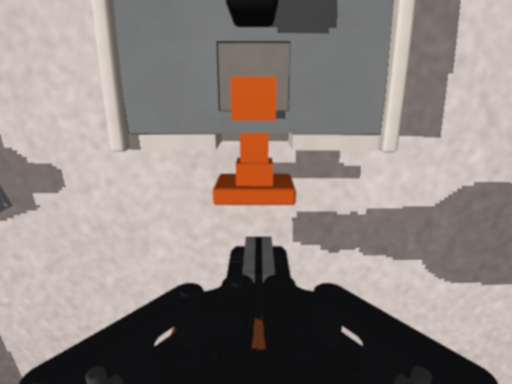

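The fingers at (258,240) are in line with the pad at (254,190), with about 2 cm between them. I'll approach slowly and feel for contact.

```bash
python3 -m crank '[[1,-0.5,0,0,0,0,0],[1,-0.4,0,0,0,0,0],[1,-0.3,0.0,0,0,0,0],[1,0,0,0,0,0,0],[1,0,0,0,0,0,0]]'; python3 -m crank '[[1,-0.1,0,0,0,0,0],[1,-0.1,0,0,0,0,0],[1,-0.1,0,0,0,0,0],[1,-0.1,0,0,0,0,0],[1,0,0,0,0,0,0]]'; python3 - <<'E'
from h import *
s=snap('wrist'); save(s,'p1.png'); print(r.read_state()['tcp_pos'],r.read_state()['force'])
E
```

```text
t: 3.47
tcp_pos: [0.5724, -0.0288, 0.0303]
tool_rot: [-0.0, 0.022, 1.0, 0.0]
force: [0.5, -0.0, -0.4]
grip_width: 0.0
t: 3.88
tcp_pos: [0.5684, -0.0288, 0.0302]
tool_rot: [-0.0, 0.022, 1.0, 0.0]
force: [0.1, -0.1, -1.1]
grip_width: 0.0001
[ 0.568594   -0.02881155  0.03025014] [-0.42787573 -0.35832345 -0.02107709]
```

View pics/p1.png

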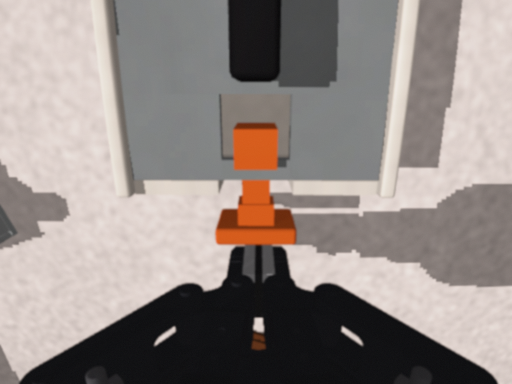

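The gap is now small: the pad's face is at row 243 and the finger front at row 247. I'll go on in small steps.

```bash
python3 -m crank '[[1,-0.1,0.0,0,0,0,0],[1,-0.1,0.0,0,0,0,0],[1,0,0,0,0,0,0]]'; python3 -m crank '[[1,-0.1,0.0,0,0,0,0],[1,0,0,0,0,0,0]]'; python3 -m crank '[[1,-0.1,0.0,0,0,0,0],[1,0,0,0,0,0,0]]'
```

```text
t: 4.18
tcp_pos: [0.5664, -0.0288, 0.0302]
tool_rot: [-0.0, 0.022, 1.0, 0.0]
force: [0.2, 0.3, -0.0]
grip_width: 0.0001
t: 4.35
tcp_pos: [0.5655, -0.0288, 0.0302]
tool_rot: [-0.0, 0.022, 1.0, -0.0]
force: [-1.0, 0.3, 0.0]
grip_width: -0.0003
t: 4.52
tcp_pos: [0.5645, -0.0288, 0.0303]
tool_rot: [-0.0, 0.022, 1.0, 0.0]
force: [-0.6, -0.6, -0.1]
grip_width: 0.0001
```

```bash
for i in 1; do python3 -m crank '[[1,-0.1,0.0,0,0,0,0],[1,0,0,0,0,0,0]]'; done; python3 -m crank '[[1,-0.1,0.0,0,0,0,0],[1,0,0,0,0,0,0]]'
```

```text
t: 4.68
tcp_pos: [0.5636, -0.0288, 0.0303]
tool_rot: [0.0, 0.022, 1.0, -0.0]
force: [-0.4, 1.1, 0.6]
grip_width: -0.0
t: 4.85
tcp_pos: [0.5633, -0.0289, 0.0305]
tool_rot: [0.001, 0.022, 1.0, -0.0]
force: [2.6, -0.0, -2.1]
grip_width: -0.0001
```

Contact, with force x +2.6. I'll continue in 0.5–1 mm steps.

```bash
python3 -m crank '[[1,-0.05,0.0,0,0,0,0],[1,0,0,0,0,0,0]]'; python3 -m crank '[[1,-0.1,0.0,0,0,0,0],[1,0,0,0,0,0,0]]'; python3 - <<'E'
from h import *
s=snap('wrist'); save(s,'p2.png'); print(r.read_state()['tcp_pos'],r.read_state()['force'])
E
```

```text
t: 5.02
tcp_pos: [0.5629, -0.0289, 0.0306]
tool_rot: [0.001, 0.022, 1.0, -0.0]
force: [4.5, -0.2, -1.8]
grip_width: -0.0003
t: 5.18
tcp_pos: [0.562, -0.0289, 0.0306]
tool_rot: [0.001, 0.022, 1.0, -0.0]
force: [4.6, 1.7, -2.3]
grip_width: -0.0001
[ 0.56198113 -0.02886151  0.03063933] [ 4.67983866  1.0378194  -2.03847804]
```

View pics/p2.png

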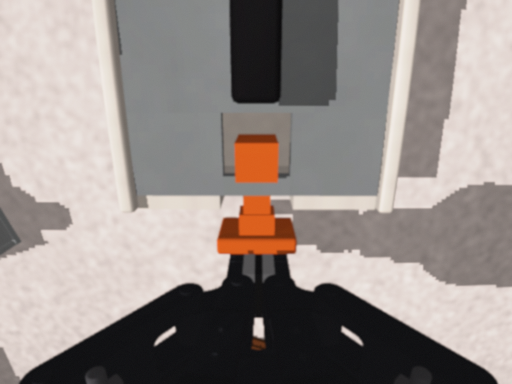

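The fingers touch the pad, and the cover is still flat. I'll continue.

```bash
python3 -m crank '[[1,-0.05,0.0,0,0,0,0],[1,-0.05,0,0,0,0,0],[1,0,0,0,0,0,0]]'; python3 - <<'E'
from h import *
s=snap('wrist'); save(s,'p3.png'); st=r.read_state(); print(st['tcp_pos'],st['force'])
a=s['z_map']; print([a[y,x] for y,x in [(180,150),(180,350),(60,180),(60,350)]])
print([depthpt(s,x,y)[2].round(4) for x,y in [(150,180),(350,180),(180,60),(350,60)]])
E
```

```text
t: 5.48
tcp_pos: [0.5614, -0.0289, 0.0307]
tool_rot: [0.002, 0.022, 1.0, -0.0]
force: [7.0, 0.8, -3.3]
grip_width: -0.0002
[ 0.56141534 -0.0288697   0.03074515] [ 7.58656638  0.4514579  -3.63954575]
[np.float32(0.117865905), np.float32(0.11771996), np.float32(0.10332152), np.float32(0.10467247)]
[np.float64(0.0601), np.float64(0.0603), np.float64(0.0608), np.float64(0.0593)]
```

```bash
cat > edge.py <<'E'
from h import *
s=snap('wrist'); save(s,'pe.png'); st=r.read_state(); print(st['tcp_pos'],st['force'])
print([depthpt(s,x,y)[2].round(4) for x,y in [(150,180),(350,180),(180,60),(350,60)]])
E
python3 -m crank '[[1,-0.05,0.0,0,0,0,0],[1,0,0,0,0,0,0]]'; python3 edge.py
```

```text
t: 5.7
tcp_pos: [0.5611, -0.0289, 0.0308]
tool_rot: [0.002, 0.022, 1.0, -0.0]
force: [7.1, 0.9, -2.6]
grip_width: -0.0
[ 0.56108936 -0.02887038  0.03077834] [ 7.82339823  1.59758527 -3.17800474]
[np.float64(0.0595), np.float64(0.0591), np.float64(0.0589), np.float64(0.0594)]
```

```bash
python3 -m crank '[[1,-0.05,0.0,0,0,0,0],[1,0,0,0,0,0,0]]'; python3 edge.py
```

```text
t: 5.92
tcp_pos: [0.5606, -0.0288, 0.0308]
tool_rot: [0.002, 0.022, 1.0, -0.0]
force: [7.6, 1.4, -3.1]
grip_width: -0.0001
[ 0.56064778 -0.02886063  0.03078534] [ 7.57952433  0.71321809 -3.25120251]
[np.float64(0.0708), np.float64(0.0718), np.float64(0.0663), np.float64(0.0663)]
```

The depth at the cover's +x edge rose from 0.059 to 0.071, so it popped at about 8 N. I'll let go, retreat and rise.

```bash
python3 -m crank '[[1,0.3,0,0,0,0,0],[1,1,0,0,0,0,0],[1,1.5,0,0,0,0,0],[1,0.5,0,1.5,0,0,0],[0.7,0,0,3.5,0,0,0],[0.5,-1,0,3.9,0,0,0],[0.5,-2.0,0,3.5,0,0,0],[0.5,-2.5,0,3,0,0,0],[0.5,-2.5,0,0,0,0,0],[0.5,0,0,0,0,0,0],[0.5,0,0,0,0,0,0]]'; python3 - <<'E'
from h import *
s=snap('wrist'); save(s,'w4.png'); st=r.read_state(); print(st['tcp_pos'],st['force'],st['grip_width'])
s=snap('scene'); im=cv2.cvtColor(s['pixels'],cv2.COLOR_RGB2BGR)
cv2.imwrite('pics/s4.png',cv2.resize(im[120:280,150:330],None,fx=3.7,fy=3.7,interpolation=cv2.INTER_CUBIC))
E
```

```text
t: 6.88
tcp_pos: [0.5109, -0.0287, 0.1841]
tool_rot: [-0.001, 0.022, 1.0, -0.0]
force: [-0.1, -0.5, 1.0]
grip_width: 0.0429
[ 0.51153586 -0.02875825  0.18375731] [-0.0694103  -0.16875334  0.2635169 ] 0.04263336224109187
```

View pics/w4.png

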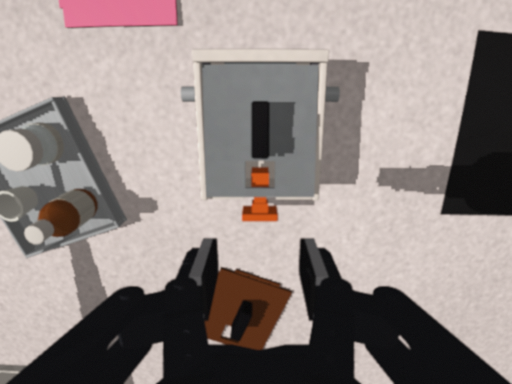

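View pics/s4.png

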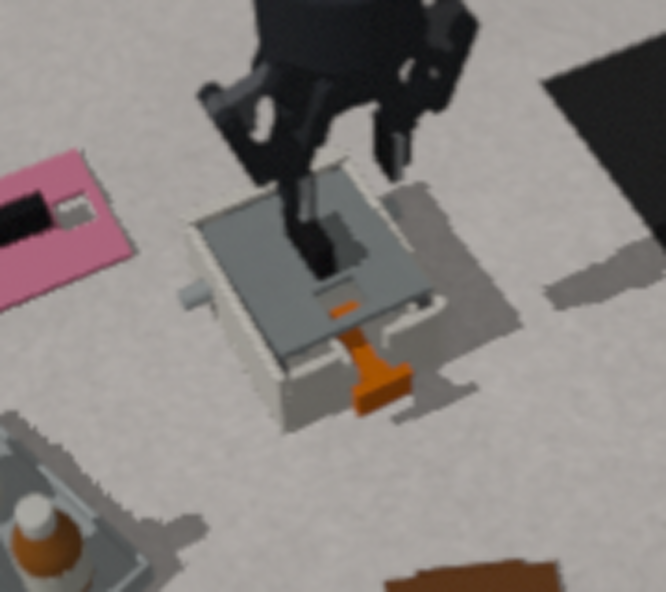

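The cover is popped and tilted: in the scene crop its +x edge stands above the wall at (360,320), and the hook is back below it. In the wrist picture the fin is at (261,130). I'll refine the fin position from this view.

```bash
python3 - <<'E'
from h import *
s=snap('wrist'); im=cv2.cvtColor(s['pixels'],cv2.COLOR_RGB2BGR)
f=(im.max(2)<40).astype(np.uint8); f[170:]=0; f[:90]=0;f[:,:235]=0; f[:,300:]=0
c=max(cv2.findContours(f,0,1)[0],key=cv2.contourArea); print(cv2.boundingRect(c))
ys,xs=np.nonzero(f)
for y in range(100,162,6): q=xs[ys==y]; print(y,q.min(),q.max(),onz(s,q.min()-.5,y,.091)[:2].round(4),onz(s,q.max()+.5,y,.091)[:2].round(4),depthpt(s,(q.min()+q.max())/2,y).round(4)) if len(q) else ''
for p in [(193,52),(327,52),(202,63),(321,63)]: print(p,onz(s,*p,.062).round(4), depthpt(s,*p).round(4))
for p in [(204,198),(319,198)]: print(p,onz(s,*p,.057).round(4), depthpt(s,*p).round(4))
for p in [(242,214),(278,214)]: print(p,onz(s,*p,.053).round(4), depthpt(s,*p).round(4))
for p in [(220,80),(300,80),(220,180),(300,180),(220,193),(300,193)]: print('cov',p,depthpt(s,*p).round(4))
print(r.read_state()['tcp_pos'])
cv2.imwrite('pics/w4c.png',cv2.resize(im[40:230,170:350],None,fx=4,fy=4,interpolation=cv2.INTER_CUBIC)[:600])
E
```

```text
(253, 101, 17, 56)
106 253 268 [ 0.4419 -0.0278] [ 0.4424 -0.0158] [ 0.4423 -0.0217  0.0888]
112 253 268 [ 0.4463 -0.028 ] [ 0.4468 -0.0159] [ 0.4466 -0.0219  0.0912]
118 253 268 [ 0.4507 -0.0282] [ 0.4513 -0.0161] [ 0.4511 -0.0221  0.0905]
124 253 268 [ 0.4552 -0.0284] [ 0.4558 -0.0162] [ 0.4554 -0.0223  0.0921]
130 253 268 [ 0.4598 -0.0286] [ 0.4603 -0.0164] [ 0.46   -0.0225  0.0913]
136 253 268 [ 0.4644 -0.0289] [ 0.4649 -0.0165] [ 0.4646 -0.0227  0.0915]
142 253 268 [ 0.469  -0.0291] [ 0.4696 -0.0167] [ 0.4691 -0.0229  0.092 ]
148 253 268 [ 0.4737 -0.0293] [ 0.4743 -0.0168] [ 0.4736 -0.0231  0.0929]
154 253 268 [ 0.4785 -0.0296] [ 0.479 -0.017] [ 0.478  -0.0233  0.0945]
(193, 52) [ 0.3984 -0.0742  0.062 ] [ 0.3989 -0.0735  0.0657]
(327, 52) [0.4031 0.0339 0.062 ] [0.4034 0.0333 0.0647]
(202, 63) [ 0.4072 -0.0677  0.062 ] [ 0.4065 -0.0691  0.0539]
(321, 63) [0.4114 0.0291 0.062 ] [0.4113 0.0294 0.0605]
(204, 198) [ 0.5253 -0.0783  0.057 ] [ 0.5232 -0.0771  0.0629]
(319, 198) [0.53   0.0302 0.057 ] [0.5507 0.0413 0.0009]
(242, 214) [ 0.5448 -0.0437  0.053 ] [ 0.5447 -0.0437  0.0531]
(278, 214) [ 0.5463 -0.0087  0.053 ] [ 0.5468 -0.0086  0.0519]
cov (220, 80) [ 0.4211 -0.054   0.0627]
cov (300, 80) [0.424 0.012 0.061]
cov (220, 180) [ 0.5039 -0.0595  0.0723]
cov (300, 180) [0.507  0.0102 0.0721]
cov (220, 193) [ 0.5161 -0.0606  0.0716]
cov (300, 193) [0.5188 0.0101 0.0728]
[ 0.51215231 -0.02881375  0.18342327]
```

View pics/w4c.png

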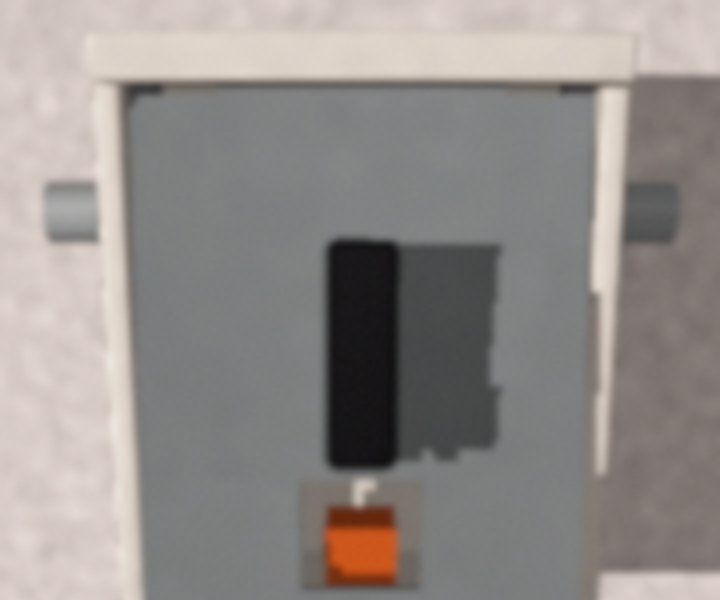

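```bash
python3 -m crank '[[0.5,-1.7,0.13,-1,-0.003,-0.061,0],[0.5,-1.7,0.13,-1.5,-0.003,-0.061,0],[0.5,-1.65,0.12,-2.5,0,0,0],[0.5,0,0,-2,0,0,0],[0.5,0,0,-1,0,0,0],[0.5,0,0,0,0,0,0],[0.5,0,0,0,0,0,0]]'; python3 - <<'E'
from h import *
s=snap('wrist'); save(s,'w5.png'); st=r.read_state(); print(st['tcp_pos'],st['force'],st['grip_width'])
E
```

```text
t: 7.62
tcp_pos: [0.4624, -0.0252, 0.1043]
tool_rot: [0.061, 0.022, 0.998, -0.002]
force: [0.6, 0.1, -0.4]
grip_width: 0.0429
[ 0.46305746 -0.02538793  0.1051901 ] [ 0.60001508 -0.07846052  0.98199388] 0.04283913380217763
```

View pics/w5.png

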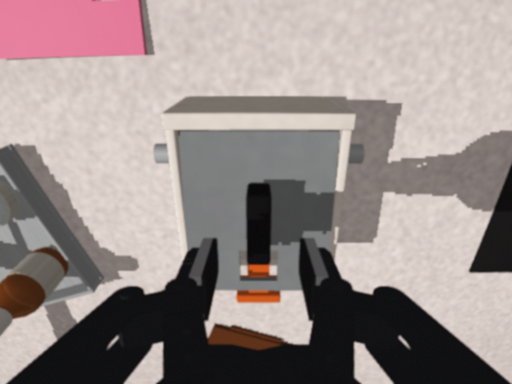

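The fin at column 258 is centred between the fingers at columns 209 and 310, and the tilt matches. I'll descend.

```bash
python3 -m crank '[[0.5,-0.1,0.02,-1.3,0,0,0],[0.5,0,0,-1.2,0,0,0],[0.5,0,0,-0.5,0,0,0],[0.5,0,0,0,0,0,0],[0.5,0,0,0,0,0,0]]'; python3 - <<'E'
from h import *
s=snap('wrist'); save(s,'w6.png'); st=r.read_state(); print(st['tcp_pos'],st['force'],st['grip_width'])
s=snap('scene'); im=cv2.cvtColor(s['pixels'],cv2.COLOR_RGB2BGR)
cv2.imwrite('pics/s6.png',cv2.resize(im[120:280,150:330],None,fx=3.7,fy=3.7,interpolation=cv2.INTER_CUBIC))
E
```

```text
t: 8.08
tcp_pos: [0.4615, -0.025, 0.0751]
tool_rot: [0.062, 0.022, 0.998, -0.002]
force: [-0.4, 1.3, -0.2]
grip_width: 0.0425
[ 0.4616844  -0.02510094  0.07536437] [ 0.28136164 -0.49286528  0.38617898] 0.04283102471196765
```

View pics/w6.png

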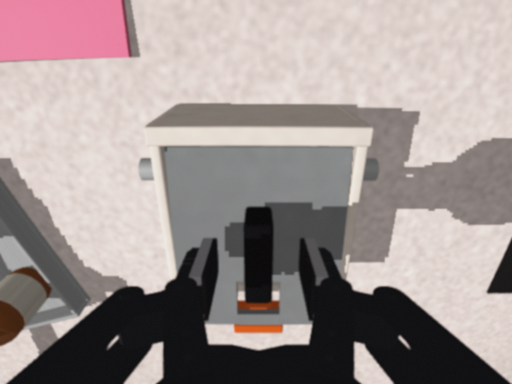

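View pics/s6.png

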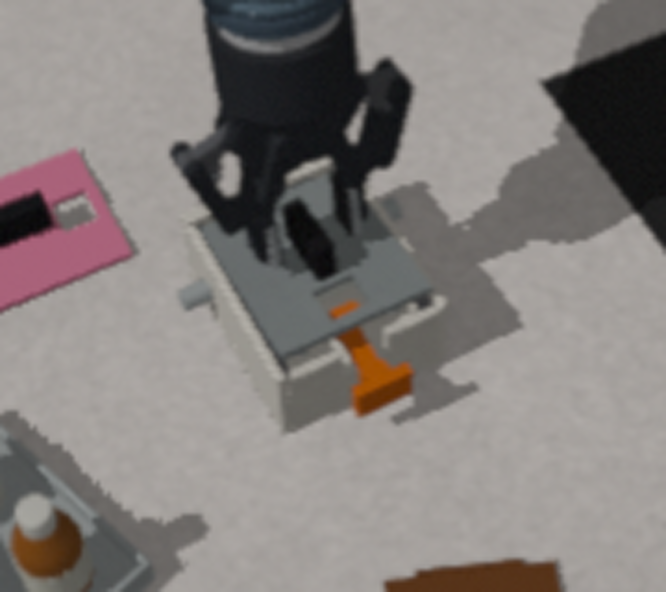

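The fingers straddle the fin. I'll drop 3 mm and grip at 40 N.

```bash
python3 -m crank '[[0.5,0,0,-0.2,0,0,0],[0.5,0,0,-0.1,0,0,0],[0.7,0,0,0,0,0,0],[0.8,0,0,0,0,0,0],[1,0,0,0,0,0,0],[1,0,0,0,0,0,0],[1,0,0,0,0,0,0],[1,0,0,0,0,0,0]]' 40
```

```text
t: 8.85
tcp_pos: [0.4608, -0.0248, 0.0714]
tool_rot: [0.061, 0.022, 0.998, -0.002]
force: [-1.5, 1.0, 1.9]
grip_width: 0.0128
```

```bash
python3 -m crank '[[1,0.2,-0.01,0.11,0,0,0],[1,0.2,-0.01,0.12,0,0,0],[1,0,0,0,0,0,0]]'; python3 -m crank '[[1,0.2,-0.01,0.12,0,0,0],[1,0.2,-0.01,0.12,0,0,0],[1,0,0,0,0,0,0]]'; python3 -m crank '[[1,0.2,-0.01,0.12,0,0,0],[1,0.2,-0.01,0.12,0,0,0],[1,0,0,0,0,0,0]]'
```

```text
t: 9.1
tcp_pos: [0.4651, -0.0252, 0.0737]
tool_rot: [0.061, 0.022, 0.998, -0.002]
force: [0.3, 0.0, -1.7]
grip_width: 0.0131
t: 9.35
tcp_pos: [0.4692, -0.0254, 0.0763]
tool_rot: [0.061, 0.022, 0.998, -0.002]
force: [0.2, -0.0, -1.2]
grip_width: 0.0131
t: 9.6
tcp_pos: [0.4733, -0.0256, 0.0788]
tool_rot: [0.061, 0.022, 0.998, -0.002]
force: [-0.4, 0.9, -1.5]
grip_width: 0.013
```

It came free without resistance; only the cover's weight of about 1.5 N shows. I'll lift it straight up.

```bash
python3 -m crank '[[1,0.1,0,0.3,0,0,0],[1,0,0,0.5,0,0,0],[1,0,0,0.6,0,0,0],[1,0,0,0.6,0,0,0],[1,0,0,0.8,0,0,0],[1,0,0,1.5,0,0,0],[1,0,0,2,0,0,0],[1,0,0,1.5,0,0,0],[1,0,0,0.5,0,0,0],[1,0,0,0,0,0,0],[1,0,0,0,0,0,0]]'; python3 - <<'E'
from h import *
s=snap('wrist'); save(s,'w7.png'); st=r.read_state(); print(st['tcp_pos'],st['force'],st['grip_width'])
s=snap('scene'); im=cv2.cvtColor(s['pixels'],cv2.COLOR_RGB2BGR)
cv2.imwrite('pics/s7.png',cv2.resize(im[100:280,150:350],None,fx=3.3,fy=3.3,interpolation=cv2.INTER_CUBIC))
E
```

```text
t: 10.52
tcp_pos: [0.4735, -0.0254, 0.1613]
tool_rot: [0.061, 0.022, 0.998, -0.002]
force: [-0.5, 0.1, -1.6]
grip_width: 0.0131
[ 0.47302583 -0.02523072  0.16051812] [ 0.07183247  0.2506495  -1.74351361] 0.013252385775583122
```

View pics/w7.png

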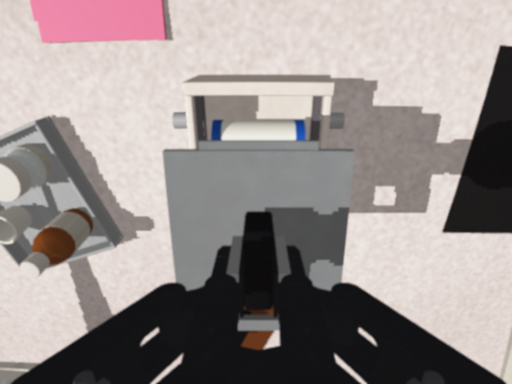

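View pics/s7.png

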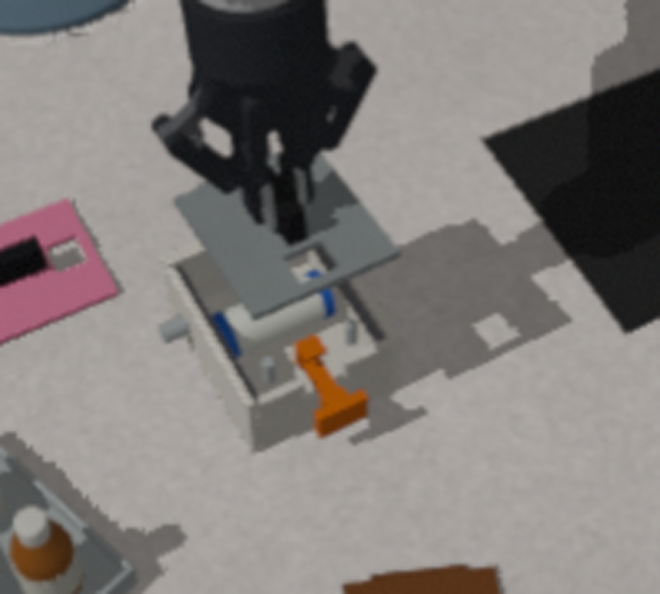

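The cover is held and clear of the box, and the white and blue filter shows. I'll carry it to the mat and level it on the way.

```bash
python3 -m crank '[[1,0.07,1.2,0,0,0,0],[1,0.07,2.2,0,0,0,0],[1,0.07,3,0,0,0,0],[1,0.07,3.2,0,0.001,0.031,0],[1,0.07,3.4,0,0.001,0.031,0],[1,0.07,3.4,0,0.002,0.031,0],[1,0.07,3.4,0,0.001,0.029,0],[1,0.07,3.2,0,0,0,0],[1,0.07,2.8,0,0,0,0],[1,0.07,2.2,0,0,0,0],[1,0.07,1.4,0,0,0,0],[1,0.03,0.8,0,0,0,0]]'; python3 -m crank '[[1,0,0,0,0,0,0],[1,0,0,0,0,0,0],[1,0,0,0,0,0,0]]'; python3 - <<'E'
from h import *
from scipy.spatial.transform import Rotation as R
s=snap('wrist'); save(s,'w8.png'); st=r.read_state(); print(st['tcp_pos'],st['force'],st['grip_width'])
print(R.from_quat(np.roll(st['tool_rot'],-1)).as_matrix().round(4))
for p in [(190,180),(330,180),(190,250),(330,250),(190,270),(330,270)]: print(depthpt(s,*p).round(4))
s=snap('scene'); im=cv2.cvtColor(s['pixels'],cv2.COLOR_RGB2BGR)
cv2.imwrite('pics/s8.png',cv2.resize(im[50:230,220:420],None,fx=3.3,fy=3.3,interpolation=cv2.INTER_CUBIC))
s=snap('top'); im=cv2.cvtColor(s['pixels'],cv2.COLOR_RGB2BGR)
cv2.imwrite('pics/t8.png',cv2.resize(im[160:260,100:240],None,fx=5,fy=5,interpolation=cv2.INTER_CUBIC))
E
```

```text
t: 11.62
tcp_pos: [0.481, 0.2778, 0.1602]
tool_rot: [-0.001, 0.021, 1.0, -0.001]
force: [0.4, 0.0, -2.4]
grip_width: 0.0133
t: 11.87
tcp_pos: [0.4817, 0.2755, 0.1611]
tool_rot: [-0.0, 0.023, 1.0, -0.001]
force: [-0.5, -0.1, -1.0]
grip_width: 0.0132
[0.48178046 0.2754432  0.16122449] [ 0.62377559  0.31682327 -2.19225582] 0.013009198010661778
[[-9.99e-01  4.56e-02 -3.00e-04]
 [ 4.56e-02  9.99e-01 -1.40e-03]
 [ 3.00e-04 -1.40e-03 -1.00e+00]]
[0.4429 0.2444 0.1546]
[0.4463 0.3163 0.1542]
[0.4835 0.2395 0.1544]
[0.4867 0.3174 0.1549]
[0.4958 0.2382 0.1554]
[0.4987 0.3176 0.1563]
```

View pics/w8.png

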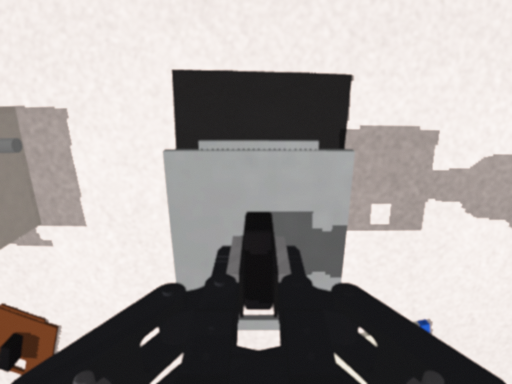

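View pics/s8.png

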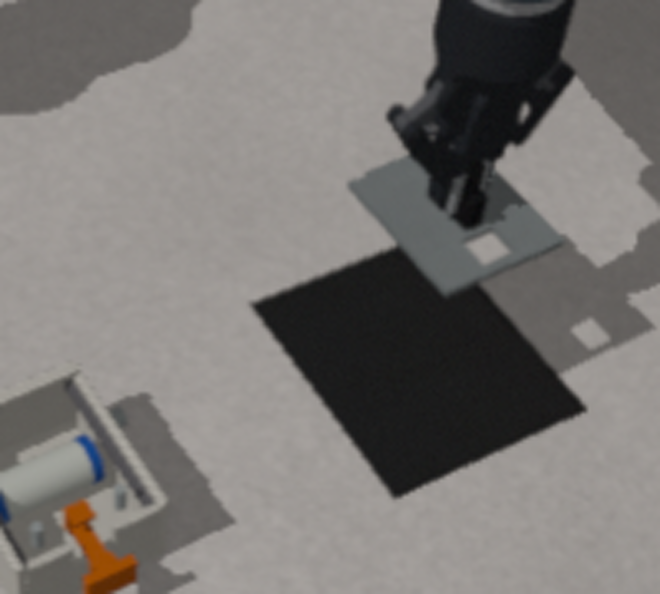

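View pics/t8.png

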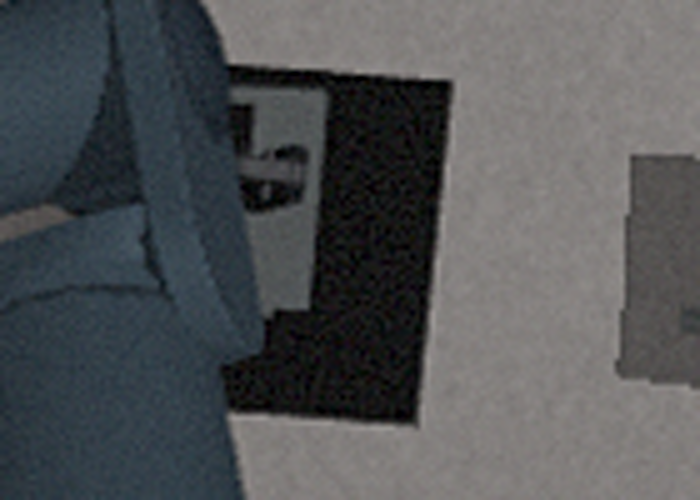

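```bash
python3 - <<'E'
from h import *
s=snap('wrist')
a,b=onz(s,173,70,.003),onz(s,351,75,.003); print(a,b,np.linalg.norm(a-b), (a+b)/2, np.degrees(np.arctan2(*(b-a)[:2])))
ang=np.arctan2((b-a)[0],(b-a)[1])  # tilt; x axis dir = (cos,-sin)
print('centre',(a+b)[:2]/2+0.1*np.array([np.cos(ang),-np.sin(ang)]))
print('cover -x edge corners', onz(s,164,150,.154),onz(s,353,150,.154), r.read_state()['tcp_pos'])
E
```

```text
[0.37861722 0.2026847  0.003     ] [0.39047491 0.36915294 0.003     ] 0.1668900245598743 [0.38454607 0.28591882 0.003     ] 4.074350778235958
centre [0.48429334 0.27881373]
cover -x edge corners [0.42709857 0.23292498 0.154     ] [0.43136041 0.32773283 0.154     ] [0.48184695 0.27579126 0.16148049]
```

The mat centre comes out at (0.482, 0.277) from two views, and the cover's centre is over it within a few mm. I'll descend.

```bash
python3 -m crank '[[1,0,0.1,-1,0,0,-0.012],[1,0,0,-2,0,0,-0.012],[1,0,0,-2.3,0,0,0],[1,0,0,-2.3,0,0,0],[1,0,0,-2,0,0,0],[1,0,0,-1.5,0,0,0],[1,0,0,-1,0,0,0],[1,0,0,-0.8,0,0,0],[1,0,0,-0.4,0,0,0],[1,0,0,-0.2,0,0,0],[1,0,0,0,0,0,0],[1,0,0,0,0,0,0]]'; python3 - <<'E'
from h import *
s=snap('wrist'); save(s,'w9.png'); st=r.read_state(); print(st['tcp_pos'],st['force'],st['wrist_torque'])
for p in [(190,180),(330,180),(190,250),(330,250)]: print(depthpt(s,*p).round(4))
s=snap('scene'); im=cv2.cvtColor(s['pixels'],cv2.COLOR_RGB2BGR)
cv2.imwrite('pics/s9.png',cv2.resize(im[70:230,260:420],None,fx=3.7,fy=3.7,interpolation=cv2.INTER_CUBIC))
E
```

```text
t: 13.07
tcp_pos: [0.4823, 0.2778, 0.0272]
tool_rot: [0.001, 0.034, 0.999, -0.0]
force: [-0.4, 0.5, -1.8]
grip_width: 0.0129
[0.48240766 0.27782001 0.02728495] [ 0.2759666   0.23645168 -2.33476971] [-0.0254754  -0.02318981 -0.01004259]
[0.4428 0.2476 0.0208]
[0.4476 0.3192 0.0211]
[0.4826 0.2421 0.0217]
[0.4888 0.3198 0.0202]
```

View pics/s9.png

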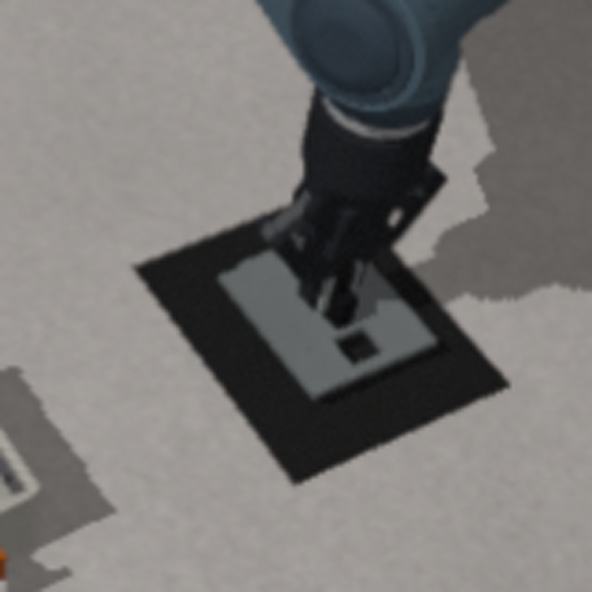

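View pics/w9.png

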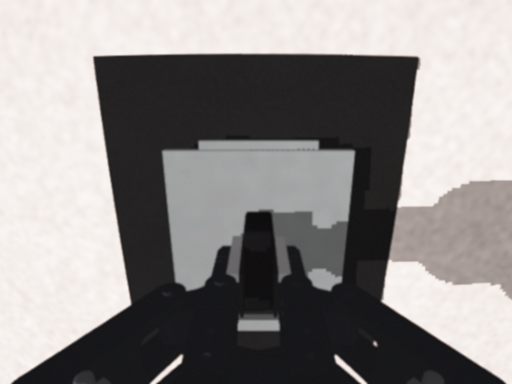

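```bash
python3 - <<'E'
from h import *
s=snap('wrist')
print(onz(s,258,56,.003),onz(s,258,150,.0205), [onz(s,u,150,.003) for u in (109,408)],[onz(s,u,150,.0205) for u in (163,354.5)])
E
python3 -m crank '[[1,0,0,-0.4,0,0,0],[1,0,0,-0.3,0,0,0],[1,0,0,-0.1,0,0,0],[1,0,0,0,0,0,0],[1,0,0,0,0,0,0]]'
```

```text
[0.38468547 0.28651717 0.003     ] [0.42980102 0.28345722 0.0205    ] [array([0.42714054, 0.19955129, 0.003     ]), array([0.4385264 , 0.36755498, 0.003     ])] [array([0.42646868, 0.2361018 , 0.0205    ]), array([0.43293923, 0.33159531, 0.0205    ])]
t: 13.63
tcp_pos: [0.4815, 0.2775, 0.0182]
tool_rot: [-0.0, 0.034, 0.999, -0.001]
force: [-0.8, -0.5, -1.2]
grip_width: 0.013
```

It is centred to about 1 mm by the relative margins. Now slow steps down to touch.

```bash
python3 -m crank '[[1,0,0,-0.1,0,0,0],[1,0,0,-0.1,0,0,0],[1,0,0,0,0,0,0]]'; python3 -m crank '[[1,0,0,-0.1,0,0,0],[1,0,0,0,0,0,0]]';python3 -m crank '[[1,0,0,-0.05,0,0,0],[1,0,0,0,0,0,0],[1,0,0,0,0,0,0]]'
```

```text
t: 13.88
tcp_pos: [0.4816, 0.2775, 0.0162]
tool_rot: [-0.0, 0.034, 0.999, -0.001]
force: [0.3, -0.3, -1.5]
grip_width: 0.013
t: 14.05
tcp_pos: [0.4816, 0.2775, 0.0153]
tool_rot: [-0.0, 0.034, 0.999, -0.001]
force: [0.6, -0.1, -2.0]
grip_width: 0.013
t: 14.3
tcp_pos: [0.4817, 0.2776, 0.0149]
tool_rot: [-0.0, 0.034, 0.999, -0.001]
force: [0.4, 0.1, -1.0]
grip_width: 0.013
```

```bash
python3 -m crank '[[1,0,0,-0.1,0,0,0],[1,0,0,0,0,0,0],[1,0,0,0,0,0,0]]'; python3 -m crank '[[1,0,0,-0.1,0,0,0],[1,0,0,0,0,0,0],[1,0,0,0,0,0,0]]'
```

```text
t: 14.55
tcp_pos: [0.4819, 0.2776, 0.0142]
tool_rot: [0.0, 0.034, 0.999, -0.0]
force: [-0.1, -0.0, 0.3]
grip_width: 0.0127
t: 14.8
tcp_pos: [0.482, 0.2777, 0.014]
tool_rot: [-0.0, 0.034, 0.999, -0.001]
force: [-2.6, -1.8, 8.4]
grip_width: 0.0129
```

It is seated, with the force at +8 N. I'll ease that off a little, then open.

```bash
python3 -m crank '[[1,0,0,0.07,0,0,0],[1,0,0,0,0,0,0]]'; python3 -m crank '[[0.75,0,0,0,0,0,0],[0.6,0,0,0,0,0,0],[0.5,0,0,0,0,0,0],[0.5,0,0,0,0,0,0],[0.5,0,0,0,0,0,0]]'; python3 -m crank '[[0.5,0,0,0.5,0,0,0],[0.5,0,0,1,0,0,0],[0.5,0,0,2,0,0,0],[0.5,0,0,3.5,0,0,0],[0.5,0,0,4,0,0,0],[0.5,0,-1,4,0,0,0],[0.5,-2,-2,2,0,0,0],[0.5,-3,-2,0,0,0,0],[0.5,-3,-2,0,0,0,0],[0.5,0,0,0,0,0,0],[0.5,0,0,0,0,0,0]]'; python3 - <<'E'
from h import *
for n in ['scene','top','wrist']:
    s=snap(n); save(s,'end_%s.png'%n)
E
```

```text
t: 14.97
tcp_pos: [0.482, 0.2776, 0.014]
tool_rot: [0.0, 0.034, 0.999, -0.0]
force: [-0.3, -1.4, 3.5]
grip_width: 0.0134
t: 15.38
tcp_pos: [0.4816, 0.2775, 0.0134]
tool_rot: [-0.0, 0.034, 0.999, -0.001]
force: [0.7, 0.1, -0.2]
grip_width: 0.0426
t: 16.3
tcp_pos: [0.4004, 0.2071, 0.1841]
tool_rot: [0.001, 0.034, 0.999, -0.0]
force: [0.6, 0.7, 0.5]
grip_width: 0.0423
```

View pics/end_scene.png

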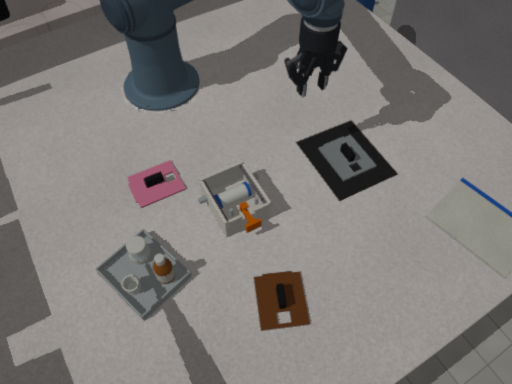

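View pics/end_wrist.png

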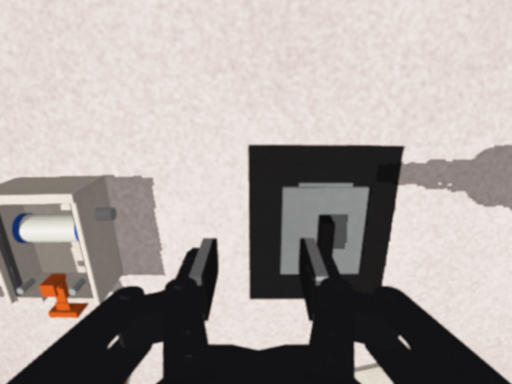

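View pics/end_top.png

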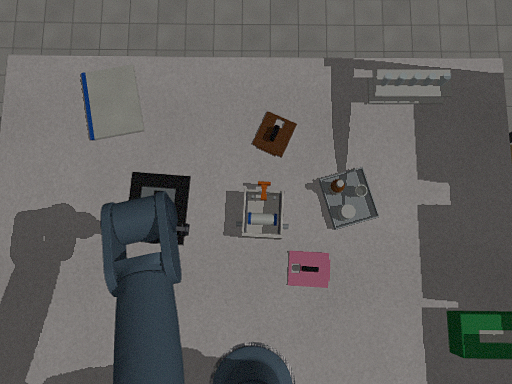

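The cover lies fin up in the middle of the mat (scene (348,157), mat corners about (297,153), (351,123), (396,172) and (343,196)). The box is open and the bystanders have not moved. One numeric check, then I'll hand in.

```bash
python3 - <<'E'
from h import *
s=snap('scene'); im=s['pixels'].astype(int)
m=np.zeros(im.shape[:2],np.uint8); m[118:200,292:400]=(im.max(2)[118:200,292:400]<60)
c=max(cv2.findContours(m,0,2)[0],key=cv2.contourArea); h=cv2.convexHull(c)
ap=cv2.approxPolyDP(h,6,True)[:,0]; M=np.array([onz(s,*map(float,p),.003) for p in ap]); print(ap.tolist(),M[:,:2].round(3).tolist(),M.mean(0))
inside=np.zeros_like(m); cv2.fillConvexPoly(inside,h,1); inside=cv2.erode(inside,np.ones((7,7)))
k=((im.max(2)>65)&(inside>0)).astype(np.uint8); k=cv2.morphologyEx(k,cv2.MORPH_OPEN,np.ones((3,3)))
c=max(cv2.findContours(k,0,2)[0],key=cv2.contourArea); ap=cv2.boxPoints(cv2.minAreaRect(c)); C=np.array([onz(s,*map(float,p),.008) for p in ap]); print(C[:,:2].round(3).tolist(),C.mean(0))
ys,xs=np.nonzero(cv2.erode(k,np.ones((5,5)))); D=np.array([depthpt(s,u,v) for u,v in zip(xs,ys)]); A=np.c_[D[:,:2],np.ones(len(D))]; q=np.linalg.lstsq(A,D[:,2],rcond=None)[0]; print('slope',q, D[:,2].mean())
print(r.read_state()['force'],r.read_state()['t'])
E
```

```text
[[351, 121], [396, 174], [339, 199], [297, 142]] [[0.394, 0.363], [0.587, 0.348], [0.573, 0.185], [0.381, 0.2]] [0.48358668 0.27431529 0.003     ]
[[0.427, 0.23], [0.404, 0.336], [0.544, 0.32], [0.559, 0.221]] [0.48360306 0.27685074 0.008     ]
slope [ 0.51822105 -0.74208258 -0.04284381] 0.01263892945079605
[-0.14506516 -0.68495413 -0.33909205] 16.5
```

The cover and mat centres agree within 3 mm. The slope fit is not believable: a slope of 0.5 would put the cover's edges 5 cm apart in height, so outliers such as the fin spoil it. I'll check flatness with patch medians.

```bash
python3 - <<'E'
from h import *
s=snap('wrist')
for u,v in [(290,195),(360,195),(290,230),(355,235),(290,262),(350,265),(260,200),(385,200)]:
    P=np.array([depthpt(s,u+a,v+b) for a in range(-3,4) for b in range(-3,4)]); print((u,v),np.median(P,0).round(4))
E
```

```text
(290, 195) [0.4357 0.2435 0.008 ]
(360, 195) [0.4409 0.322  0.0081]
(290, 230) [0.4787 0.242  0.0079]
(355, 235) [0.4905 0.3183 0.0079]
(290, 262) [0.5212 0.2407 0.0083]
(350, 265) [0.531  0.3138 0.0083]
(260, 200) [0.4413 0.2097 0.0031]
(385, 200) [0.4509 0.3531 0.003 ]
```

The cover's top is at 8 mm everywhere (3 mm mat + 5 mm cover), so it lies flat.

```bash
python3 -c "
from station import r
print(r.finish_job())"
```

```text
the job is handed in; nothing more can be done
None
```

The filter box is open and its cover lies fin up, flat, in the middle of the black mat; I handed the job in at about 16.6 s of the 51 s allowed.

- **Opening:** I felt for the orange tab with closed fingers and pressed it in small steps. The cover popped up by itself at about 8 N, some 3 mm after first contact, and I let go at once.
- **Lifting:** I gripped the fin at 40 N with the tool tilted to match the cover. I drew the cover about 12 mm along the box's +x while raising it 7 mm, then lifted it straight up. The force readings showed little more than the cover's own weight.
- **Laying down:** I lowered it onto the mat until it touched, at about 8 N, eased off and opened the fingers.

**Last checks:**
- **Flatness:** the cover's top measured 7.9–8.3 mm at six spots, and it should be 8 mm.
- **Centring:** the cover's centre is within 3 mm of the mat's in the scene picture. Just before I set it down, the wrist picture showed the margins even to about 1 mm.
- **Surroundings:** the filter is in view in the open box, the bottle, jar and crucible have not moved, and the gripper touches nothing.

**Disagreements:**
- **Slope fit:** a fit to the scene camera's depth gave an absurd tilt, so I dropped it and relied on the wrist depth spots.
- **Camera offset:** the wrist and top cameras differed by about 2.5 mm in y. I settled this by comparing the pad with the fingers as they touched it.

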